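Clamp a gearbox housing in a quick-release vise

TASK

Clamp the gearbox housing in the quick-release vise: press the release lever down in its dish and, keeping it down, slide the moving jaw up until it gently holds the housing snug and square against the fixed jaw, then let the lever spring back up so that the half-nut locks. Then screw it tight with half a turn of the crank, clockwise as seen from the crank's end of the vise, and let go. The casting is thin, so do not ram it with the sliding jaw or overtighten it, never force the jaw along without the lever pressed, and leave the parts bin, screwdriver and jar alone.

Things in the scene. Friction and masses are not known exactly. Their poses are not given: they have to be found in the camera images.
- vise: Grey bench vise fixed to the table, 130 x 290 mm base, flat steel bed with its top 45 mm above the table. Origin at table level on the vise's centre line. Its y axis is the sliding direction: the fixed jaw block is at the +y end (y = 70 to 117 mm, top 125 mm up), the moving jaw and the crank towards -y. x is across, z up. The crank's end is the -y end.
- fixed_face (a point): Centre of the face of the black rubber facing (96 mm wide, 72 mm high) on the fixed jaw, where the housing seats. The facing gives way along +y like a spring of 14 N per mm, at most 10 mm. Its axes are the vise's.
- jaw_face (a point): Centre of the face of the steel moving jaw (96 mm wide, 78 mm high), 86 mm above the table. It faces +y. Its axes are the vise's. It belongs to the carriage and also advances 5 mm along +y out of the carriage for each turn of the crank.
- housing_mid (a point): Centre of the main block of the loose cast-aluminium gearbox housing (about 0.3 kg), half-way up: block 56 mm (its x) x 60 mm (its y, the way it is clamped) x 74 mm high, standing on the vise's bed between the jaws, with a round boss 12 mm high on top and one 10 mm long on its -x side. It starts loose, a few mm off the fixed jaw and a little askew; the sliding jaw pushes it along and squares it. Its sides touch the jaws squarely when its y axis is along the vise's y.
- dish (a point): Centre of the floor of the dish at the end of the release lever, on top of the carriage, about 144 mm above the table. The dish is steel, 46 mm across the vise (open at both these sides), 34 mm clear along the vise between two end ridges that stand 10 mm above the floor: shut fingers fit in it, press it down and push on the ridges to slide the carriage. The lever's hinge lies 48 mm from here towards +y and 8 mm above the floor.
- lever (a joint): Release lever angle (rad): 0 at rest (half-nut engaged, carriage locked), grows as the dish is pressed down, stop at 0.25 (dish centre about 12 mm lower). It takes about 10 N on the dish to lift the half-nut clear and about 14 N at the stop; the carriage is free from about 0.06, so press the dish some 6 to 10 mm down. Springs back by itself.
- carriage (a joint): Position of the carriage (moving jaw, lever and crank together) along the vise's y (m): 0 fully back, grows towards the fixed jaw, up to 0.078. With the lever pressed it slides with about 3 N of friction; with the lever up it is locked wherever it stands (fine half-nut, holds well over 60 N).
- hub (a point): Point on the screw's axis, level with the middle of the crank's grip along the vise, 100 mm above the table; rides on the carriage, 150 mm from the jaw face towards -y (crank not turned). The axis is along the vise's y; nothing solid lies here, the crank arm (8 mm thick) is in a plane 35 mm nearer to the jaw.
- grip_mid (a point): Middle of the crank's black round grip: 18 mm diameter, 56 mm long, lying parallel to the vise's y, 42 mm from the screw's axis. It spins freely on its pin. At the start it is on the vise's -x side, about level with the axis; half a turn over the top brings it to the +x side.
- crank (a joint): Angle of the crank (rad), between -0.35 and 0.35 at the start; grows as it is turned clockwise seen from the crank's end (top of the circle moving towards the vise's +x), which tightens. Friction about 0.12 N m (3 N at the grip); it stays where it is left.
- parts_bin_in (a point): Middle of the floor of a blue open parts bin 140 x 100 x 60 mm on the table, to be left alone.
- screwdriver: Screwdriver lying on the table, to be left alone.
- grease_jar: Jar 56 mm in diameter, 60 mm high, on the table, to be left alone. Origin at the centre of its underside.

How it is judged:
By the outcome, as a careful person would: the job done as asked, in the order asked, and still so for the second after the job is handed in, with the robot touching nothing.
It also fails if it takes over 64 s, if anything falls off the work surface, if the arm or the gripper's body presses on something with over 40 N, if the wrist force passes 120 N, or if a joint passes its speed limit or range.

ROBOT

A 6-joint arm with a two-finger parallel gripper is mounted at the origin on the work surface. World frame = base frame: x ahead of the robot, y to its left, z up, the work surface at z = 0. Lengths are in m, angles in rad, forces in N, time in s.
With the tool pointing down it reaches from about 0.225 to 0.725 m from the base axis. Payload 3.1 kg.
Tool frame: the origin (TCP) lies at the very end of the fingers, on their centre line; the grasp point (between the pads) lies 19 mm behind it (ctrl.hold_point_z is the z of the grasp point in the tool frame, in m); z points along the fingers, y is the line along which they close (so a half turn about z gives the same grasp; the last joint's range is limited). The gripper opens to 85 mm and grips with 20 to 120 N. Pads are 22 mm wide; open, the fingers measure 114 mm over their backs; the gripper's body (76 mm by 85 mm) begins 54 mm behind the grasp point. The pads swing forward as they close: fully open they stand 13 mm farther back than shut.
Start: joints at [-1.311, 0.048, 0.099, 1.622, 0, 1.443], TCP at [0.199, -0.486, 0.231] pointing down, gripper open.
Joint ranges: [-2.91, 2.91], [-0.99, 1.94], [-1.21, 1.42], [-2.12, 2.29], [-1.49, 1.47], [-3.14, 3.14]. Speed limits (rad/s): [2.79, 2.79, 3.14, 3.14, 3.14, 3.14].

INTERFACE

Orientations are given as a unit quaternion [x, y, z, w].
In Python, from station import sensors, capture, ticket, cut_out, spot_point, ctrl gives the robot as it stands. The module is installed in compiled form; this text tells all that it offers.
- The arm moves only by the shell command python3 -m crank 'ROWS' [FORCE]. ROWS is JSON, a list of rows, each an object of numbers: "fingers": the closure, from 0 (fully open) to 1 (shut); "tx", "ty", "tz": the shift along the world's x, y, z in mm; "twist": the turn about the world's z in degrees. In form: [{"fingers": .., "tx": .., "ty": .., "tz": .., "twist": ..}, ...]. A call has exactly 5 rows; each row is the pose to reach, as a shift and turn from the pose commanded when the call began; what a row does not reach only later rows make up. A row lasts 1/10 s, in which the tool goes at most 50 mm and 8.59 degrees, less where a joint would pass 70% of its speed; a pose out of reach is approached as far as the arm can. A call with a gripper value outside its range is refused whole. The fingers move at their own pace and stop on an object; FORCE is the grip in N (left out, the last holds). Time passes only in rows, so rows that repeat a pose let the fingers close, or fill a call up. It gives the time, the measured TCP pose, the force, the opening and the grip force at its end, in the units of the state.
- sensors.observe(): the state, without advancing time (a new reading comes with each control period).
- capture(name): name is "scene" or "top" or "wrist"; returns a dict with "color" (384x512x3 uint8, red, green, blue), "depth" (384x512 float32, m along the optical axis (not along the pixel's ray), 0 where there is no reading), "intrinsics" (3x3 intrinsics, pixels), "position" and "orientation" of the camera in the world; the wrist camera has in their place "hand_eye" (4x4, takes a point from camera to tool coordinates, whose origin is the TCP and whose axes are the flange's). Camera axes: x right, y up, looking along -z (the intrinsics and any distortion apply to the point x, -y, -z); pixel columns grow to the right and rows downward; lengths in m; the calibration is good to about 2 mm. The wrist camera is an equidistant fisheye: a pixel r from the principal point sees the ray r / f radians off the axis. A picture is of the moment at which its call begins: read the wrist's pose just before it.
- ticket.hand_in(): hands the job in; it is judged then, once.
Trained networks look in a picture, given as the dict that the camera call returned (one of the last four; its "shot" number tells which), for a name from the list of things; names that differ only in an ending like _2 or _b are one class to them, and where a whole thing is asked for, a point or a joint stands for the part that bears it (a point fixed in the world has none). Each returns a list of dicts, best first, with "conf" (0 to 1); they miss things now and then, are a little off and sometimes report something else, mostly with a low value. They report only what shows in the picture. A call takes as long as a camera call.
- cut_out(picture, thing): "pixels" (384x512 bool, what is visible of it).
- spot_point(picture, thing): "location" ([x, y, z] in m, in world coordinates, good to about 4 mm: a listed point, or the origin of a listed thing).
The state is a dict: "time_s": time; "q": joint angles; "qd": joint speeds; "tau": joint torques, N m; "tcp_pos": TCP position; "ee_rot": TCP orientation; "force": force on the tool from outside, world axes, zero at the start; "wrist_torque": the same for the moment, N m; "gripper_width": opening from 0.0 (shut) to 1.0 (fully open); "grasp_force": force on a finger pad.
Only numpy, scipy, OpenCV 4.12 (cv2) and the standard library are available. Lean on these libraries where they do the work, as an engineer would, in place of code of your own. Each camera call takes 0.05 s, during which the arm holds its last target. There are 200 camera calls.

## Working session

There is one attempt and no reset: what is moved stays moved. The work goes in short steps, Python scripts to look and compute and a shell command to move; the robot and the scene stay as the last step left them, time stands still between calls to the robot, and variables do not carry over. Pictures are saved under pics/ and viewed, at most 10 in all, crops included, and the job is handed in when it is done.

```bash
mkdir -p pics; cat > h.py <<'E'
import numpy as np, cv2
from station import sensors, capture, ticket, cut_out, spot_point, ctrl
def st():
    s=sensors.observe(); print({k:np.round(s[k],3).tolist() for k in ("time_s","q","tcp_pos","ee_rot","force","gripper_width","grasp_force")}); return s
def save(p,n): cv2.imwrite("pics/"+n,p["color"][:,:,::-1])
def spots(p,names):
    for n in names:
        for r in spot_point(p,n)[:2]: print(n,round(r["conf"],2),np.round(r["location"],4))
E
python3 - <<'E'
from h import *
st()
for c in ("scene","top"):
    p=capture(c); save(p,c+"0.png"); print(c,np.round(p["position"],3))
    spots(p,["vise","fixed_face","jaw_face","housing_mid","dish","hub","grip_mid","parts_bin_in","screwdriver","grease_jar"])
a=cv2.imread("pics/scene0.png");b=cv2.imread("pics/top0.png")
cv2.imwrite("pics/both.png",cv2.resize(np.vstack([a,b]),(400,600)))
E
```

```text
{'time_s': 0.0, 'q': [-1.311, 0.049, 0.098, 1.622, 0.0, 1.443], 'tcp_pos': [0.198, -0.485, 0.23], 'ee_rot': [0.981, 0.193, -0.0, -0.001], 'force': [-0.486, -0.834, -0.325], 'gripper_width': 0.998, 'grasp_force': 0.0}
scene [1.248 0.141 1.106]
vise 0.7 [ 0.5683 -0.0234 -0.0046]
fixed_face 0.51 [0.5511 0.0434 0.0866]
jaw_face 0.91 [ 0.5737 -0.0698  0.0815]
housing_mid 0.64 [0.5436 0.005  0.0795]
dish 0.57 [ 0.5931 -0.1605  0.1438]
dish 0.2 [ 0.5756 -0.0666  0.0843]
hub 0.94 [ 0.6074 -0.2222  0.1003]
grip_mid 0.56 [ 0.5659 -0.2265  0.1035]
grip_mid 0.17 [ 0.5682 -0.0209 -0.0011]
parts_bin_in 0.76 [0.505  0.3641 0.0062]
screwdriver 0.87 [ 0.693  -0.2627 -0.0018]
grease_jar 0.77 [ 0.7477  0.1571 -0.0011]
top [0.435 0.056 1.199]
jaw_face 0.78 [ 0.5774 -0.0755  0.088 ]
housing_mid 0.6 [0.5533 0.005  0.0802]
dish 0.56 [ 0.5964 -0.1601  0.1477]
hub 0.83 [ 0.6116 -0.2191  0.0996]
grip_mid 0.64 [ 0.5636 -0.0257  0.0021]
grip_mid 0.45 [ 0.5648 -0.2298  0.104 ]
screwdriver 0.98 [ 0.6942 -0.258   0.0011]
grease_jar 0.55 [ 0.7513  0.1577 -0.001 ]
```

View pics/top0.png

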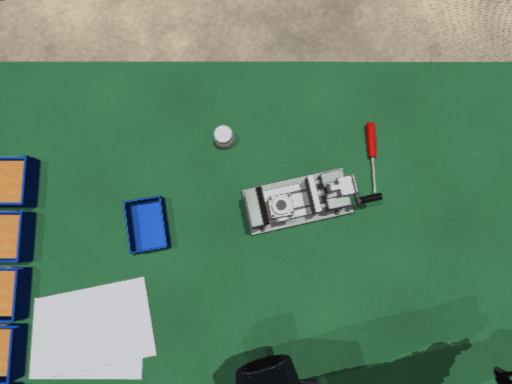

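View pics/scene0.png

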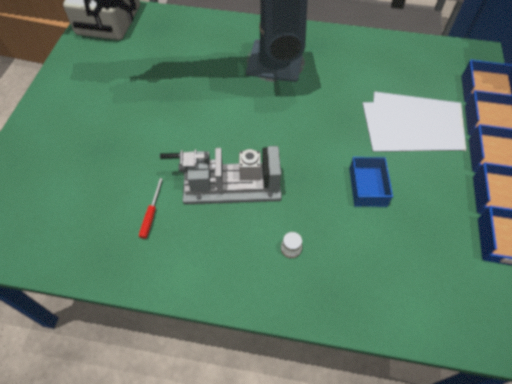

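The scene view shows the vise around (235,175) with the housing boss at (249,156) and the crank at (172,156). The top view shows the bin at (147,224) and the jar at (223,137), both clear of the vise. The screwdriver, at about (372,160), has its tip near the crank. The vise yaw is about 10–13°. I'll move above the carriage and look from close by.

```bash
python3 -m crank '[{"fingers":1,"tx":25,"ty":30,"tz":20,"twist":8},{"fingers":1,"tx":55,"ty":60,"tz":40,"twist":16},{"fingers":1,"tx":85,"ty":85,"tz":60,"twist":24},{"fingers":1,"tx":120,"ty":110,"tz":80,"twist":32},{"fingers":1,"tx":150,"ty":135,"tz":90,"twist":40}]' 30
python3 -m crank '[{"fingers":1,"tx":30,"ty":35,"tz":0,"twist":8},{"fingers":1,"tx":65,"ty":65,"tz":0,"twist":16},{"fingers":1,"tx":100,"ty":95,"tz":0,"twist":24},{"fingers":1,"tx":135,"ty":125,"tz":0,"twist":32},{"fingers":1,"tx":170,"ty":155,"tz":0,"twist":40}]'
python3 -m crank '[{"fingers":1,"tx":25,"ty":20},{"fingers":1,"tx":50,"ty":40},{"fingers":1,"tx":50,"ty":40},{"fingers":1,"tx":50,"ty":40},{"fingers":1,"tx":50,"ty":40}]'
python3 - <<'E'
from h import *
st()
p=capture("wrist"); save(p,"w1.png"); print(np.round(p["hand_eye"],3))
N=["vise","fixed_face","jaw_face","housing_mid","dish","hub","grip_mid"]
spots(p,N)
for c in ("scene","top"):
    p=capture(c); print(c); spots(p,N)
    m=cut_out(p,"vise")
    if m:
        m=m[0]["pixels"]; v,u=np.nonzero(m); d=p["depth"][v,u]; K=p["intrinsics"]
        from scipy.spatial.transform import Rotation as R
        P=np.c_[(u-K[0,2])/K[0,0]*d,-(v-K[1,2])/K[1,1]*d,-d]
        W=R.from_quat(p["orientation"]).apply(P)+p["position"]
        for lo,hi in ((.02,.055),(.11,.13)):
            S=W[(W[:,2]>lo)&(W[:,2]<hi)]; print(lo,len(S),cv2.minAreaRect((S[:,:2]*1000).astype(np.float32)))
E
```

```text
time_s: 1.6
tcp_pos: [0.3501, -0.3503, 0.3235]
ee_rot: [0.855, 0.519, 0.0, 0.002]
force: [1.4, -0.4, 0.3]
gripper_width: 0.145
grasp_force: 0.0
time_s: 2.1
tcp_pos: [0.5198, -0.1945, 0.3215]
ee_rot: [0.626, 0.78, -0.0, 0.0]
force: [-0.1, 0.0, -0.4]
gripper_width: 0.002
grasp_force: 0.0
{'time_s': 2.1, 'q': [-0.479, 0.174, 0.419, 1.815, -0.0, 0.873], 'tcp_pos': [0.52, -0.195, 0.322], 'ee_rot': [0.626, 0.78, -0.0, 0.0], 'force': [-0.082, 0.022, -0.359], 'gripper_width': 0.002, 'grasp_force': 0.0}
[[ 0.     0.95   0.313  0.082]
 [ 1.    -0.    -0.001 -0.   ]
 [-0.001  0.313 -0.95  -0.143]
 [ 0.     0.     0.     1.   ]]
vise 0.55 [ 5.64e-01 -2.28e-02  5.00e-04]
jaw_face 0.56 [ 0.577  -0.0734  0.083 ]
housing_mid 0.64 [0.542  0.0069 0.0798]
dish 0.68 [ 0.5935 -0.1556  0.1461]
grip_mid 0.9 [ 0.5649 -0.2271  0.1049]
scene
vise 0.89 [ 0.567  -0.0237 -0.0023]
fixed_face 0.62 [ 0.5677 -0.0217 -0.0023]
fixed_face 0.47 [0.5525 0.0467 0.085 ]
jaw_face 0.69 [ 0.5759 -0.0659  0.0817]
housing_mid 0.69 [0.5462 0.0042 0.0821]
dish 0.6 [ 0.5943 -0.1585  0.1478]
hub 0.71 [ 0.6064 -0.2207  0.1009]
grip_mid 0.52 [ 0.5675 -0.2285  0.1025]
0.02 1707 ((572.5443725585938, -47.88505554199219), (133.07472229003906, 284.4145202636719), 13.59850025177002)
0.11 1093 ((579.9613037109375, -75.97970581054688), (99.53294372558594, 340.1756591796875), 12.722549438476562)
top
vise 0.71 [ 0.5636 -0.0244 -0.0007]
jaw_face 0.74 [ 0.5775 -0.0753  0.0879]
housing_mid 0.59 [0.5513 0.0032 0.0829]
dish 0.59 [ 0.5948 -0.1603  0.1453]
hub 0.85 [ 0.6123 -0.22    0.1011]
grip_mid 0.71 [ 0.5767 -0.0691  0.0903]
grip_mid 0.45 [ 0.5644 -0.2283  0.1051]
0.02 1868 ((567.7257080078125, -48.57807922363281), (129.53717041015625, 288.9012756347656), 12.762018203735352)
0.11 1727 ((574.3886108398438, -77.83302307128906), (99.61827087402344, 338.57696533203125), 12.729097366333008)invalid input
```

View pics/w1.png

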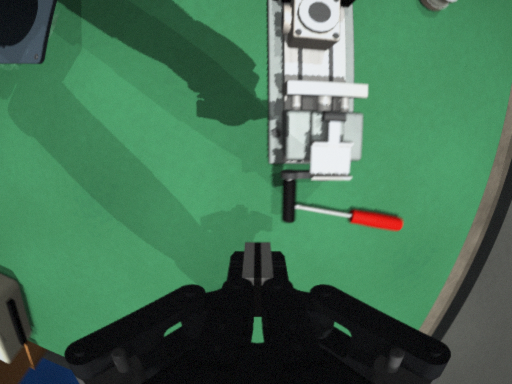

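The wrist view shows the vise upright, with the jaw at (327,90), the dish plate at (331,158), the grip at (289,200) and the shut fingertips at (258,250). The tool yaw of 102.5° matches the vise's y axis of 102.8°. I'll go over the dish and lower.

```bash
python3 -m crank '[{"fingers":1,"tx":38,"ty":18,"tz":0,"twist":0},{"fingers":1,"tx":76,"ty":37,"tz":-20,"twist":0},{"fingers":1,"tx":76,"ty":37,"tz":-65,"twist":0},{"fingers":1,"tx":76,"ty":37,"tz":-110,"twist":0},{"fingers":1,"tx":76,"ty":37,"tz":-140,"twist":0}]'
python3 -m crank '[{"fingers":1,"tx":0,"ty":0,"tz":0,"twist":0},{"fingers":1,"tx":0,"ty":0,"tz":0,"twist":0},{"fingers":1,"tx":0,"ty":0,"tz":0,"twist":0},{"fingers":1,"tx":0,"ty":0,"tz":0,"twist":0},{"fingers":1,"tx":0,"ty":0,"tz":0,"twist":0}]'
python3 - <<'E'
from h import *
p=capture("wrist"); cv2.imwrite("pics/w2.png",cv2.resize(p["color"][60:330,100:430,::-1],None,fx=2,fy=2))
spots(p,["dish","grip_mid","jaw_face","hub"])
E
```

```text
time_s: 3.9
tcp_pos: [0.5935, -0.158, 0.1768]
ee_rot: [0.627, 0.779, -0.001, -0.002]
force: [0.4, 0.0, 0.3]
gripper_width: 0.001
grasp_force: 0.0
time_s: 4.4
tcp_pos: [0.5958, -0.1596, 0.1842]
ee_rot: [0.628, 0.778, 0.001, 0.002]
force: [0.3, -1.2, 0.3]
gripper_width: 0.001
grasp_force: 0.0
dish 0.65 [ 0.596  -0.1584  0.1426]
grip_mid 0.97 [ 0.567  -0.2268  0.1073]
```

View pics/w2.png

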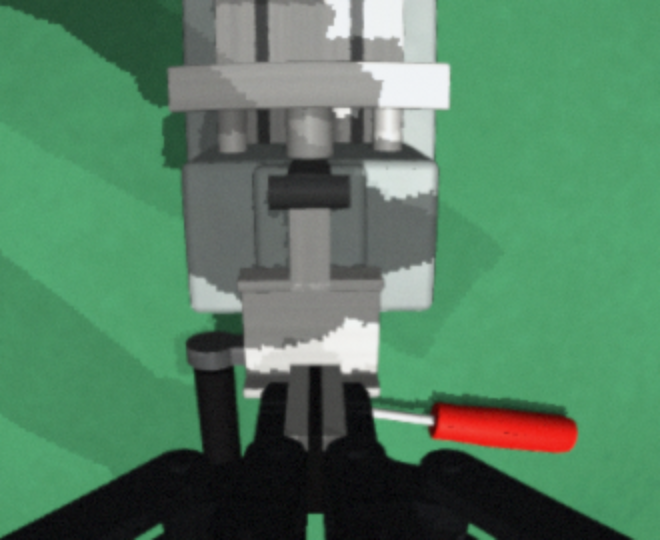

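The crop shows the dish at about (312,335) between ridges at rows 278 and 388. The fingertips are above its lower part, and perspective needs accounting for. I'll check by projection.

```bash
cat >> h.py <<'E'
def proj(p,T):
    "tool-frame point -> wrist pixel"
    H=p["hand_eye"]; c=np.linalg.inv(H)@np.r_[T,1]; K=p["intrinsics"]
    x,y,z=c[0],-c[1],-c[2]; r=np.hypot(x,y); th=np.arctan2(r,z)
    return np.array([K[0,2]+K[0,0]*th*x/r, K[1,2]+K[1,1]*th*y/r])
E
python3 - <<'E'
from h import *
s=st(); p=capture("wrist")
for n,T in (("tcp",[0,0,0]),("floor",[0,0,s["tcp_pos"][2]-.144]),("ridge+",[.017,0,s["tcp_pos"][2]-.154]),("ridge-",[-.017,0,s["tcp_pos"][2]-.154])):
    print(n,(proj(p,T)-[100,60])*2)
E
```

```text
{'time_s': 4.65, 'q': [-0.37, 0.28, 0.262, 1.552, -0.0, 0.987], 'tcp_pos': [0.595, -0.159, 0.182], 'ee_rot': [0.628, 0.778, 0.0, 0.0], 'force': [-0.735, 0.298, 0.527], 'gripper_width': 0.004, 'grasp_force': 0.0}
tcp [314.99126318 396.07224635]
floor [314.8274777  339.87077783]
ridge+ [314.90431773 302.79172928]
ridge- [314.82705875 399.13666009]
```

```bash
python3 -m crank '[{"fingers":1,"tx":-1,"ty":2,"tz":-10,"twist":0},{"fingers":1,"tx":-1,"ty":2,"tz":-20,"twist":0},{"fingers":1,"tx":-1,"ty":2,"tz":-25,"twist":0},{"fingers":1,"tx":-1,"ty":2,"tz":-30,"twist":0},{"fingers":1,"tx":-1,"ty":2,"tz":-30,"twist":0}]'
python3 -m crank '[{"fingers":1,"tx":0,"ty":0,"tz":-1,"twist":0},{"fingers":1,"tx":0,"ty":0,"tz":-2,"twist":0},{"fingers":1,"tx":0,"ty":0,"tz":-3,"twist":0},{"fingers":1,"tx":0,"ty":0,"tz":-4,"twist":0},{"fingers":1,"tx":0,"ty":0,"tz":-4,"twist":0}]'
```

```text
time_s: 5.2
tcp_pos: [0.5927, -0.1567, 0.1497]
ee_rot: [0.628, 0.778, -0.0, -0.001]
force: [-0.3, -0.2, -0.2]
gripper_width: 0.006
grasp_force: 0.0
time_s: 5.7
tcp_pos: [0.5935, -0.157, 0.1473]
ee_rot: [0.628, 0.778, -0.0, -0.0]
force: [0.5, 0.0, 0.8]
gripper_width: -0.0
grasp_force: 0.0
```

```bash
python3 -m crank '[{"fingers":1,"tx":0,"ty":0,"tz":-1,"twist":0},{"fingers":1,"tx":0,"ty":0,"tz":-2,"twist":0},{"fingers":1,"tx":0,"ty":0,"tz":-3,"twist":0},{"fingers":1,"tx":0,"ty":0,"tz":-3,"twist":0},{"fingers":1,"tx":0,"ty":0,"tz":-3,"twist":0}]'
python3 -m crank '[{"fingers":1,"tx":0,"ty":0,"tz":-1,"twist":0},{"fingers":1,"tx":0,"ty":0,"tz":-2,"twist":0},{"fingers":1,"tx":0,"ty":0,"tz":-2,"twist":0},{"fingers":1,"tx":0,"ty":0,"tz":-2,"twist":0},{"fingers":1,"tx":0,"ty":0,"tz":-2,"twist":0}]'
python3 -m crank '[{"fingers":1,"tx":0,"ty":0,"tz":-1,"twist":0},{"fingers":1,"tx":0,"ty":0,"tz":-2,"twist":0},{"fingers":1,"tx":0,"ty":0,"tz":-2,"twist":0},{"fingers":1,"tx":0,"ty":0,"tz":-2,"twist":0},{"fingers":1,"tx":0,"ty":0,"tz":-2,"twist":0}]'
```

```text
time_s: 6.2
tcp_pos: [0.5935, -0.157, 0.1442]
ee_rot: [0.628, 0.778, -0.0, -0.0]
force: [-0.9, 0.1, 0.2]
gripper_width: -0.001
grasp_force: 0.0
time_s: 6.7
tcp_pos: [0.5937, -0.157, 0.1431]
ee_rot: [0.628, 0.778, 0.0, 0.0]
force: [-2.2, 1.3, 5.5]
gripper_width: 0.006
grasp_force: 2.7
time_s: 7.2
tcp_pos: [0.5937, -0.1569, 0.1424]
ee_rot: [0.628, 0.778, 0.0, 0.001]
force: [-3.3, 1.5, 9.5]
gripper_width: -0.007
grasp_force: 4.6
```

```bash
python3 -m crank '[{"fingers":1,"tx":0,"ty":0,"tz":-1,"twist":0},{"fingers":1,"tx":0,"ty":0,"tz":-2,"twist":0},{"fingers":1,"tx":0,"ty":0,"tz":-3,"twist":0},{"fingers":1,"tx":0,"ty":0,"tz":-4,"twist":0},{"fingers":1,"tx":0,"ty":0,"tz":-4,"twist":0}]'
python3 -m crank '[{"fingers":1,"tx":0,"ty":0,"tz":-1,"twist":0},{"fingers":1,"tx":0,"ty":0,"tz":-2,"twist":0},{"fingers":1,"tx":0,"ty":0,"tz":-2,"twist":0},{"fingers":1,"tx":0,"ty":0,"tz":-2,"twist":0},{"fingers":1,"tx":0,"ty":0,"tz":-2,"twist":0}]'
```

```text
time_s: 7.7
tcp_pos: [0.5937, -0.1569, 0.1394]
ee_rot: [0.628, 0.778, 0.001, 0.001]
force: [-4.0, 1.8, 11.1]
gripper_width: 0.001
grasp_force: 6.2
time_s: 8.2
tcp_pos: [0.5938, -0.157, 0.1377]
ee_rot: [0.628, 0.778, 0.0, 0.001]
force: [-4.5, 1.6, 13.4]
gripper_width: -0.006
grasp_force: 6.4
```

```bash
python3 -m crank '[{"fingers":1,"tx":-0.4,"ty":2,"tz":0,"twist":0},{"fingers":1,"tx":-0.9,"ty":4,"tz":0,"twist":0},{"fingers":1,"tx":-1.4,"ty":6,"tz":0,"twist":0},{"fingers":1,"tx":-1.8,"ty":8,"tz":0,"twist":0},{"fingers":1,"tx":-2.2,"ty":10,"tz":0,"twist":0}]'
python3 -m crank '[{"fingers":1,"tx":-0.4,"ty":2,"tz":0,"twist":0},{"fingers":1,"tx":-0.9,"ty":4,"tz":0,"twist":0},{"fingers":1,"tx":-1.4,"ty":6,"tz":0,"twist":0},{"fingers":1,"tx":-1.8,"ty":8,"tz":0,"twist":0},{"fingers":1,"tx":-2.2,"ty":10,"tz":0,"twist":0}]'
python3 - <<'E'
from h import *
for c in ("scene","top"): spots(capture(c),["jaw_face","dish","housing_mid"])
E
```

```text
time_s: 8.7
tcp_pos: [0.5922, -0.1501, 0.1377]
ee_rot: [0.628, 0.778, -0.002, 0.004]
force: [-3.5, -5.1, 12.0]
gripper_width: 0.001
grasp_force: 5.8
time_s: 9.2
tcp_pos: [0.59, -0.14, 0.1377]
ee_rot: [0.628, 0.778, -0.002, 0.004]
force: [-3.9, -3.7, 11.1]
gripper_width: 0.001
grasp_force: 5.8
jaw_face 0.77 [ 0.5735 -0.0543  0.0837]
jaw_face 0.38 [0.5419 0.0035 0.0812]
dish 0.74 [ 0.5894 -0.1414  0.1379]
dish 0.63 [0.5504 0.0445 0.0838]
housing_mid 0.79 [0.5452 0.0018 0.0788]
jaw_face 0.89 [ 0.5743 -0.0564  0.085 ]
dish 0.44 [ 0.5912 -0.1432  0.1401]
housing_mid 0.83 [0.5498 0.0021 0.0811]
```

```bash
python3 -m crank '[{"fingers":1,"tx":-0.7,"ty":3,"tz":0,"twist":0},{"fingers":1,"tx":-1.4,"ty":6,"tz":0,"twist":0},{"fingers":1,"tx":-2.1,"ty":9,"tz":0,"twist":0},{"fingers":1,"tx":-2.7,"ty":12,"tz":0,"twist":0},{"fingers":1,"tx":-3.2,"ty":14,"tz":0,"twist":0}]'
python3 -m crank '[{"fingers":1,"tx":-0.4,"ty":2,"tz":0,"twist":0},{"fingers":1,"tx":-0.9,"ty":4,"tz":0,"twist":0},{"fingers":1,"tx":-1.4,"ty":6,"tz":0,"twist":0},{"fingers":1,"tx":-1.8,"ty":8,"tz":0,"twist":0},{"fingers":1,"tx":-2.2,"ty":10,"tz":0,"twist":0}]'
python3 - <<'E'
from h import *
for c in ("scene","top"):
    p=capture(c); spots(p,["jaw_face","fixed_face","housing_mid"])
save(p,"top2.png")
E
```

```text
time_s: 10.1
tcp_pos: [0.5867, -0.1258, 0.1376]
ee_rot: [0.628, 0.778, -0.001, 0.003]
force: [-4.0, -3.8, 10.4]
gripper_width: -0.002
grasp_force: 5.8
time_s: 10.6
tcp_pos: [0.5845, -0.1159, 0.1375]
ee_rot: [0.628, 0.778, -0.002, 0.003]
force: [-3.6, -4.5, 10.5]
gripper_width: -0.002
grasp_force: 5.8
jaw_face 0.75 [ 0.6911 -0.26   -0.0015]
jaw_face 0.71 [ 0.5677 -0.0298  0.0857]
fixed_face 0.83 [0.5509 0.0456 0.0839]
housing_mid 0.62 [0.5451 0.0031 0.0802]
jaw_face 0.91 [ 0.5652 -0.0347  0.0884]
housing_mid 0.97 [0.5539 0.0029 0.0824]
```

```bash
python3 -m crank '[{"fingers":1,"tx":-0.2,"ty":1,"tz":0,"twist":0},{"fingers":1,"tx":-0.4,"ty":2,"tz":0,"twist":0},{"fingers":1,"tx":-0.7,"ty":3,"tz":0,"twist":0},{"fingers":1,"tx":-0.9,"ty":4,"tz":0,"twist":0},{"fingers":1,"tx":-1.1,"ty":5,"tz":0,"twist":0}]'
python3 -m crank '[{"fingers":1,"tx":-0.2,"ty":1,"tz":0,"twist":0},{"fingers":1,"tx":-0.4,"ty":2,"tz":0,"twist":0},{"fingers":1,"tx":-0.7,"ty":3,"tz":0,"twist":0},{"fingers":1,"tx":-0.9,"ty":4,"tz":0,"twist":0},{"fingers":1,"tx":-0.9,"ty":4,"tz":0,"twist":0}]'
python3 - <<'E'
from h import *
p=capture("wrist"); save(p,"w3.png")
for c in ("scene","top"):
    p=capture(c); spots(p,["jaw_face","fixed_face","housing_mid"])
E
```

```text
time_s: 11.5
tcp_pos: [0.5834, -0.1108, 0.1375]
ee_rot: [0.628, 0.778, -0.001, 0.003]
force: [-3.5, -4.0, 11.1]
gripper_width: 0.005
grasp_force: 5.8
time_s: 12.0
tcp_pos: [0.5824, -0.1066, 0.1375]
ee_rot: [0.628, 0.778, -0.001, 0.003]
force: [-4.1, -2.8, 11.4]
gripper_width: 0.001
grasp_force: 5.9
jaw_face 0.72 [ 0.5955 -0.1718  0.1022]
jaw_face 0.66 [ 0.5678 -0.0176  0.0813]
fixed_face 0.72 [0.5498 0.0471 0.0819]
fixed_face 0.35 [ 0.5679 -0.0224 -0.0012]
housing_mid 0.88 [0.5447 0.0032 0.0798]
jaw_face 0.71 [ 0.5657 -0.0223  0.0869]
housing_mid 0.92 [0.5477 0.0039 0.0813]
```

View pics/w3.png

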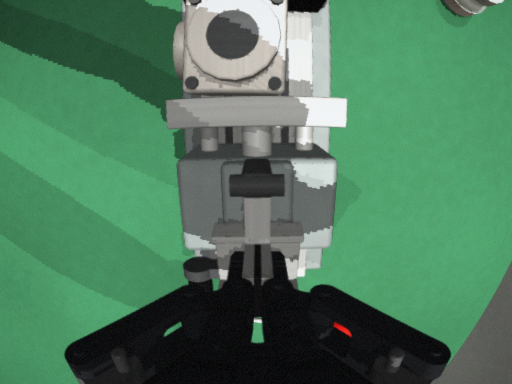

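The wrist view shows the housing's near edge at row ~92 and the jaw's edge at row ~98, so they are nearly touching. I'll go on slowly and watch the y force.

```bash
for i in 1 2; do python3 -m crank '[{"fingers":1,"tx":-0.1,"ty":0.6,"tz":0,"twist":0},{"fingers":1,"tx":-0.3,"ty":1.2,"tz":0,"twist":0},{"fingers":1,"tx":-0.4,"ty":1.8,"tz":0,"twist":0},{"fingers":1,"tx":-0.5,"ty":2.4,"tz":0,"twist":0},{"fingers":1,"tx":-0.7,"ty":3,"tz":0,"twist":0}]' | egrep 'tcp|force:'; done
python3 - <<'E'
from h import *
for c in ("scene","top"):
    p=capture(c); spots(p,["jaw_face","fixed_face","housing_mid"])
E
```

```text
tcp_pos: [0.5819, -0.1045, 0.1374]
force: [-3.6, -5.2, 11.4]
grasp_force: 5.7
tcp_pos: [0.5813, -0.1016, 0.1374]
force: [-4.3, -6.1, 11.0]
grasp_force: 5.7
jaw_face 0.72 [ 0.5619 -0.0145  0.0806]
fixed_face 0.51 [0.5482 0.0485 0.0861]
housing_mid 0.76 [0.5428 0.0088 0.0783]
jaw_face 0.8 [ 0.5626 -0.0196  0.0864]
fixed_face 0.5 [0.504  0.3624 0.0067]
housing_mid 0.84 [0.55   0.0071 0.0823]
```

```bash
for i in 1; do python3 -m crank '[{"fingers":1,"tx":-0.1,"ty":0.5,"tz":0,"twist":0},{"fingers":1,"tx":-0.2,"ty":1,"tz":0,"twist":0},{"fingers":1,"tx":-0.3,"ty":1.5,"tz":0,"twist":0},{"fingers":1,"tx":-0.4,"ty":1.5,"tz":0,"twist":0},{"fingers":1,"tx":-0.4,"ty":1.5,"tz":0,"twist":0}]' | egrep 'tcp|force:'; done
python3 - <<'E'
from h import *
from scipy.spatial.transform import Rotation as R
p=capture("scene")
spots(p,["housing_mid","jaw_face"])
cv2.imwrite("pics/s3.png",cv2.resize(p["color"][120:220,150:300,::-1],None,fx=5,fy=5,interpolation=cv2.INTER_CUBIC))
E
```

```text
tcp_pos: [0.5809, -0.1, 0.1375]
force: [-3.4, -5.7, 10.8]
grasp_force: 5.7
housing_mid 0.58 [0.5433 0.0047 0.0813]
jaw_face 0.68 [ 0.5629 -0.0137  0.0831]
```

View pics/s3.png

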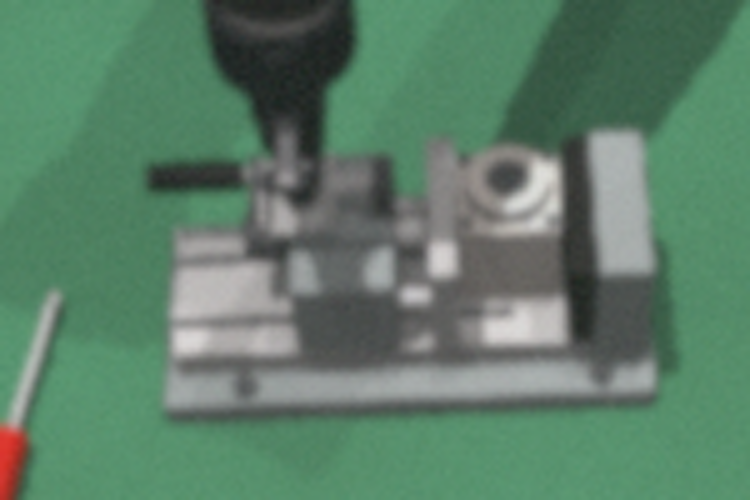

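The crop shows the jaw touching the housing at x≈460, and the housing's far side at x≈563 almost at the rubber facing (570). I'll take finer steps.

```bash
for i in 1 2; do python3 -m crank '[{"fingers":1,"tx":-0.1,"ty":0.4,"tz":0,"twist":0},{"fingers":1,"tx":-0.2,"ty":0.8,"tz":0,"twist":0},{"fingers":1,"tx":-0.2,"ty":1,"tz":0,"twist":0},{"fingers":1,"tx":-0.2,"ty":1,"tz":0,"twist":0},{"fingers":1,"tx":-0.2,"ty":1,"tz":0,"twist":0}]' | egrep 'tcp|force:'; done
```

```text
tcp_pos: [0.5807, -0.099, 0.1375]
force: [-3.4, -5.3, 10.1]
grasp_force: 5.7
tcp_pos: [0.5805, -0.098, 0.1374]
force: [-3.0, -4.6, 11.5]
grasp_force: 5.7
```

```bash
for i in 1 2; do python3 -m crank '[{"fingers":1,"tx":-0.1,"ty":0.4,"tz":0,"twist":0},{"fingers":1,"tx":-0.2,"ty":0.8,"tz":0,"twist":0},{"fingers":1,"tx":-0.2,"ty":1,"tz":0,"twist":0},{"fingers":1,"tx":-0.2,"ty":1,"tz":0,"twist":0},{"fingers":1,"tx":-0.2,"ty":1,"tz":0,"twist":0}]' | egrep 'tcp|force:'; done
```

```text
tcp_pos: [0.5803, -0.0975, 0.1374]
force: [-3.4, -6.4, 10.2]
grasp_force: 5.6
tcp_pos: [0.5803, -0.0972, 0.1374]
force: [-2.0, -7.5, 10.4]
grasp_force: 5.4
```

```bash
for i in 1 2; do python3 -m crank '[{"fingers":1,"tx":-0.1,"ty":0.4,"tz":0,"twist":0},{"fingers":1,"tx":-0.2,"ty":0.8,"tz":0,"twist":0},{"fingers":1,"tx":-0.2,"ty":1,"tz":0,"twist":0},{"fingers":1,"tx":-0.2,"ty":1,"tz":0,"twist":0},{"fingers":1,"tx":-0.2,"ty":1,"tz":0,"twist":0}]' | egrep 'tcp|force:'; done
python3 - <<'E'
from h import *
p=capture("wrist"); save(p,"w4.png")
for c in ("scene","top"):
    p=capture(c); spots(p,["jaw_face","fixed_face","housing_mid"])
E
```

```text
tcp_pos: [0.5803, -0.0971, 0.1373]
force: [-2.0, -9.2, 9.2]
grasp_force: 5.3
tcp_pos: [0.5804, -0.0963, 0.1375]
force: [-1.6, -9.6, 9.6]
grasp_force: 5.3
jaw_face 0.68 [ 0.5655 -0.0116  0.0816]
fixed_face 0.49 [0.5489 0.0468 0.0869]
housing_mid 0.78 [0.5409 0.0104 0.0818]
jaw_face 0.84 [ 0.5606 -0.0146  0.0847]
housing_mid 0.72 [0.548  0.0099 0.0808]
housing_mid 0.51 [ 0.5618 -0.023   0.0011]
```

View pics/w4.png

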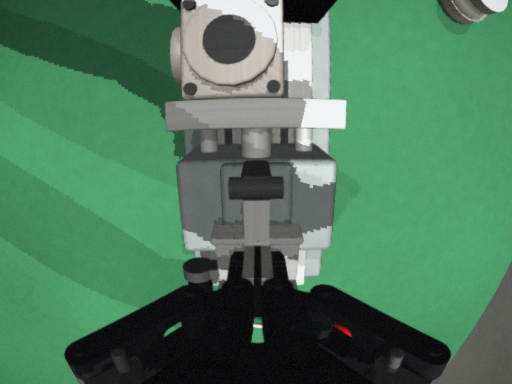

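The wrist view shows the housing (bottom edge at row 97) now flush and parallel with the jaw edge (row 100), with the black facing right behind it. I'll take another small increment to confirm that the force rises.

```bash
for i in 1 2; do python3 -m crank '[{"fingers":1,"tx":-0.1,"ty":0.4,"tz":0,"twist":0},{"fingers":1,"tx":-0.2,"ty":0.8,"tz":0,"twist":0},{"fingers":1,"tx":-0.2,"ty":1,"tz":0,"twist":0},{"fingers":1,"tx":-0.2,"ty":1,"tz":0,"twist":0},{"fingers":1,"tx":-0.2,"ty":1,"tz":0,"twist":0}]' | egrep 'tcp|force:'; done
```

```text
tcp_pos: [0.5806, -0.0955, 0.1377]
force: [-1.3, -10.0, 9.6]
grasp_force: 5.4
tcp_pos: [0.5807, -0.0944, 0.1379]
force: [-1.1, -10.4, 9.6]
grasp_force: 5.5
```

```bash
python3 - <<'E'
from h import *
a=cv2.imread("pics/w4.png")[:,:,::-1]
p=capture("wrist"); save(p,"w5.png"); b=p["color"]
g=lambda i:cv2.cvtColor(np.ascontiguousarray(i),cv2.COLOR_RGB2GRAY).astype(np.float32)
print("jaw",cv2.phaseCorrelate(g(a)[85:215,160:350],g(b)[85:215,160:350],cv2.createHanningWindow((190,130),cv2.CV_32F)))
print("housing",cv2.phaseCorrelate(g(a)[5:95,170:290],g(b)[5:95,170:290],cv2.createHanningWindow((120,90),cv2.CV_32F)))
print("fixed/jar",cv2.phaseCorrelate(g(a)[0:20,430:512],g(b)[0:20,430:512]))
for c in ("scene","top"):
    p=capture(c); spots(p,["jaw_face","fixed_face","housing_mid","dish"])
st()
E
```

```text
jaw ((-1.2993645464238313, 3.206166033111913), 0.7615052406434659)
housing ((-1.3327666566115113, 3.4782800496093103), 0.8727297993059512)
fixed/jar ((-0.8077971473859904, 0.8480211117438845), 0.9862738678190444)
jaw_face 0.57 [ 0.5618 -0.0103  0.0814]
fixed_face 0.81 [0.5476 0.0451 0.0855]
housing_mid 0.66 [0.5422 0.0085 0.0821]
dish 0.64 [ 0.5795 -0.0985  0.1394]
jaw_face 0.89 [ 0.567  -0.0156  0.0851]
fixed_face 0.63 [ 0.5826 -0.1016  0.1353]
housing_mid 0.9 [0.5498 0.012  0.0802]
dish 0.43 [ 0.5842 -0.1007  0.1384]
{'time_s': 19.5, 'q': [-0.27, 0.201, 0.082, 1.442, -0.01, 1.091], 'tcp_pos': [0.581, -0.094, 0.138], 'ee_rot': [0.629, 0.777, -0.003, 0.006], 'force': [-0.513, -9.705, 9.861], 'gripper_width': -0.001, 'grasp_force': 5.52}
```

The jaw and housing stayed put while the fingers slipped 2 mm in the dish. So the housing is seated against the facing with a gentle ~7 N. Now I'll let the lever rise, then ease back and lift out.

```bash
python3 -m crank '[{"fingers":1,"tx":0,"ty":0,"tz":1.5,"twist":0},{"fingers":1,"tx":0,"ty":0,"tz":3,"twist":0},{"fingers":1,"tx":0,"ty":0,"tz":4.5,"twist":0},{"fingers":1,"tx":0,"ty":0,"tz":6,"twist":0},{"fingers":1,"tx":0,"ty":0,"tz":7,"twist":0}]' | egrep 'tcp|force:'
python3 -m crank '[{"fingers":1,"tx":0.4,"ty":-1.5,"tz":1,"twist":0},{"fingers":1,"tx":0.7,"ty":-3,"tz":2,"twist":0},{"fingers":1,"tx":1.1,"ty":-5,"tz":4,"twist":0},{"fingers":1,"tx":1.1,"ty":-5,"tz":6,"twist":0},{"fingers":1,"tx":1.1,"ty":-5,"tz":6,"twist":0}]' | egrep 'tcp|force:'
```

```text
tcp_pos: [0.581, -0.0942, 0.1435]
force: [2.6, -10.5, 2.2]
grasp_force: 5.7
tcp_pos: [0.5793, -0.0945, 0.1465]
force: [2.1, -5.5, -1.6]
grasp_force: 2.7
```

```bash
python3 -m crank '[{"fingers":1,"tx":0.4,"ty":-2,"tz":0,"twist":0},{"fingers":1,"tx":0.8,"ty":-4,"tz":1,"twist":0},{"fingers":1,"tx":0.9,"ty":-5,"tz":2,"twist":0},{"fingers":1,"tx":0.9,"ty":-5,"tz":3,"twist":0},{"fingers":1,"tx":0.9,"ty":-5,"tz":5,"twist":0}]' | egrep 'tcp|force:'
python3 -m crank '[{"fingers":1,"tx":0,"ty":0,"tz":5,"twist":0},{"fingers":1,"tx":0,"ty":0,"tz":15,"twist":0},{"fingers":1,"tx":0,"ty":0,"tz":30,"twist":0},{"fingers":1,"tx":0,"ty":-15,"tz":55,"twist":0},{"fingers":1,"tx":0,"ty":-30,"tz":80,"twist":0}]'
python3 - <<'E'
from h import *
N=["jaw_face","fixed_face","housing_mid","dish","hub","grip_mid"]
p=capture("wrist"); save(p,"w6.png"); spots(p,N)
for c in ("scene","top"):
    p=capture(c); print(c); spots(p,N)
E
```

```text
tcp_pos: [0.5802, -0.0981, 0.1524]
force: [-1.1, 0.2, 0.4]
grasp_force: 0.0
time_s: 21.5
tcp_pos: [0.5803, -0.1284, 0.2344]
ee_rot: [0.627, 0.779, 0.0, 0.0]
force: [1.5, -0.2, 0.2]
gripper_width: -0.001
grasp_force: 0.0
jaw_face 0.75 [ 0.5619 -0.0151  0.0871]
fixed_face 0.91 [0.5422 0.0427 0.0864]
housing_mid 0.82 [0.5397 0.0129 0.0803]
dish 0.58 [ 0.5798 -0.0996  0.1449]
scene
jaw_face 0.72 [ 0.5623 -0.0096  0.0838]
fixed_face 0.52 [0.5487 0.0474 0.0853]
fixed_face 0.37 [ 0.5964 -0.1625  0.0981]
housing_mid 0.87 [0.5436 0.0104 0.0807]
dish 0.75 [ 0.5795 -0.0988  0.1479]
hub 0.75 [ 0.5945 -0.1637  0.103 ]
grip_mid 0.53 [ 0.5572 -0.1676  0.1038]
grip_mid 0.52 [0.5401 0.0105 0.0808]
top
jaw_face 0.61 [ 0.5623 -0.0124  0.0868]
dish 0.88 [ 0.5813 -0.1015  0.1449]
dish 0.49 [ 0.559  -0.0245  0.0025]
hub 0.69 [ 0.5946 -0.1598  0.1017]
grip_mid 0.59 [ 0.5514 -0.1712  0.1056]
```

View pics/w6.png

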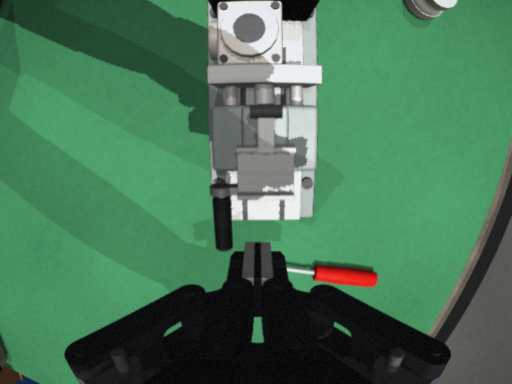

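The wrist view shows the housing square between jaw (row 74) and facing, with the lever back up. The crank grip is at (222,222). Next I'll go above the grip with the fingers part open, offset 10 mm outward along the grip.

```bash
python3 -m crank '[{"fingers":0.4,"tx":-10,"ty":-25,"tz":0,"twist":0},{"fingers":0.4,"tx":-23,"ty":-51,"tz":0,"twist":0},{"fingers":0.4,"tx":-23,"ty":-51,"tz":-30,"twist":0},{"fingers":0.4,"tx":-23,"ty":-51,"tz":-70,"twist":0},{"fingers":0.4,"tx":-23,"ty":-51,"tz":-100,"twist":0}]' 40
python3 -m crank '[{"fingers":0.4,"tx":0,"ty":0,"tz":0,"twist":0},{"fingers":0.4,"tx":0,"ty":0,"tz":0,"twist":0},{"fingers":0.4,"tx":0,"ty":0,"tz":0,"twist":0},{"fingers":0.4,"tx":0,"ty":0,"tz":0,"twist":0},{"fingers":0.4,"tx":0,"ty":0,"tz":0,"twist":0}]'
python3 - <<'E'
from h import *
s=st(); p=capture("wrist"); save(p,"w7.png"); spots(p,["grip_mid","dish"])
from scipy.spatial.transform import Rotation as R
g=np.array([.5555,-.169,.104]); T=R.from_quat(s["ee_rot"]).inv().apply(g-s["tcp_pos"]); print("grip in tool",T,"pix",proj(p,T))
E
```

```text
time_s: 23.05
tcp_pos: [0.5568, -0.1798, 0.1305]
ee_rot: [0.628, 0.778, -0.0, -0.0]
force: [0.2, 0.5, 0.9]
gripper_width: 0.602
grasp_force: 0.0
time_s: 23.55
tcp_pos: [0.5586, -0.18, 0.1346]
ee_rot: [0.628, 0.778, 0.0, 0.002]
force: [0.6, 0.2, 0.1]
gripper_width: 0.601
grasp_force: 0.0
{'time_s': 23.55, 'q': [-0.426, 0.204, 0.078, 1.441, -0.0, 0.931], 'tcp_pos': [0.559, -0.18, 0.135], 'ee_rot': [0.628, 0.778, 0.0, 0.002], 'force': [0.557, 0.177, 0.122], 'gripper_width': 0.601, 'grasp_force': 0.0}
grip_mid 0.97 [ 0.5512 -0.1696  0.1079]
dish 0.68 [ 0.5816 -0.1015  0.1449]
grip in tool [ 0.01150815 -0.00081969  0.03055943] pix [256.13510625 217.94263857]
```

View pics/w7.png

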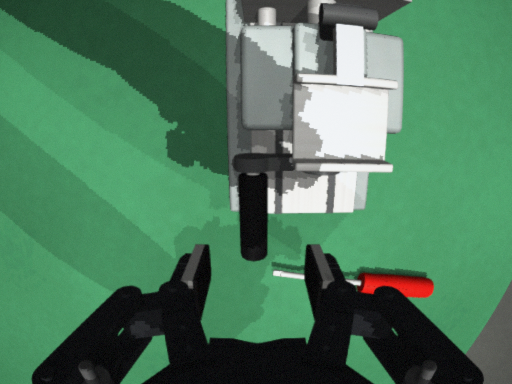

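The grip spans (253,172) to (253,260) and is centred between the open pads, matching the projection (256,218). I'll descend and close.

```bash
python3 -m crank '[{"fingers":0.4,"tx":-2,"ty":0,"tz":-12,"twist":0},{"fingers":0.4,"tx":-2,"ty":0,"tz":-25,"twist":0},{"fingers":0.4,"tx":-2,"ty":0,"tz":-35,"twist":0},{"fingers":0.4,"tx":-2,"ty":0,"tz":-41,"twist":0},{"fingers":0.4,"tx":-2,"ty":0,"tz":-41,"twist":0}]' 
python3 -m crank '[{"fingers":0.9,"tx":0,"ty":0,"tz":0,"twist":0},{"fingers":0.9,"tx":0,"ty":0,"tz":0,"twist":0},{"fingers":0.9,"tx":0,"ty":0,"tz":0,"twist":0},{"fingers":0.9,"tx":0,"ty":0,"tz":0,"twist":0},{"fingers":0.9,"tx":0,"ty":0,"tz":0,"twist":0}]' 40
python3 -m crank '[{"fingers":0.9,"tx":0,"ty":0,"tz":0,"twist":0},{"fingers":0.9,"tx":0,"ty":0,"tz":0,"twist":0},{"fingers":0.9,"tx":0,"ty":0,"tz":0,"twist":0},{"fingers":0.9,"tx":0,"ty":0,"tz":0,"twist":0},{"fingers":0.9,"tx":0,"ty":0,"tz":0,"twist":0}]'
```

```text
time_s: 24.2
tcp_pos: [0.554, -0.1789, 0.089]
ee_rot: [0.628, 0.778, -0.0, -0.002]
force: [-0.1, 0.0, 0.5]
gripper_width: 0.596
grasp_force: 0.0
time_s: 24.7
tcp_pos: [0.5561, -0.1797, 0.0921]
ee_rot: [0.628, 0.778, 0.0, 0.001]
force: [1.1, -0.5, 1.0]
gripper_width: 0.188
grasp_force: 40.0
time_s: 25.2
tcp_pos: [0.556, -0.1797, 0.0917]
ee_rot: [0.628, 0.778, 0.0, 0.001]
force: [3.0, -0.2, 1.4]
gripper_width: 0.194
grasp_force: 40.1
```

```bash
python3 - <<'E'
import numpy as np
f=.1+np.radians(np.arange(0,21)*9.0)
d=np.c_[42*(np.cos(.1)-np.cos(f)),42*(np.sin(f)-np.sin(.1))]
P=np.c_[d[:,0]*.975,d[:,0]*.223,d[:,1]]
for k in range(4): print(np.round(P[5*k+1:5*k+6]-np.round(P[5*k],1),1).tolist())
E
```

```text
[[1.1, 0.3, 6.5], [3.3, 0.7, 12.7], [6.3, 1.4, 18.5], [10.2, 2.3, 23.8], [14.8, 3.4, 28.3]]
[[5.3, 1.2, 3.8], [11.1, 2.5, 6.6], [17.2, 3.9, 8.5], [23.6, 5.4, 9.4], [30.0, 6.9, 9.3]]
[[6.4, 1.4, -1.2], [12.4, 2.8, -3.3], [18.1, 4.1, -6.5], [23.2, 5.3, -10.4], [27.6, 6.3, -15.2]]
[[3.7, 0.8, -5.4], [6.5, 1.4, -11.4], [8.4, 1.9, -17.7], [9.2, 2.1, -24.2], [9.1, 2.0, -30.8]]
```

```bash
python3 -m crank '[{"fingers":0.9,"tx":1.1,"ty":0.3,"tz":6.5,"twist":0},{"fingers":0.9,"tx":3.3,"ty":0.7,"tz":12.7,"twist":0},{"fingers":0.9,"tx":6.3,"ty":1.4,"tz":18.5,"twist":0},{"fingers":0.9,"tx":10.2,"ty":2.3,"tz":23.8,"twist":0},{"fingers":0.9,"tx":14.8,"ty":3.4,"tz":28.3,"twist":0}]'
python3 -m crank '[{"fingers":0.9,"tx":5.3,"ty":1.2,"tz":3.8,"twist":0},{"fingers":0.9,"tx":11.1,"ty":2.5,"tz":6.6,"twist":0},{"fingers":0.9,"tx":17.2,"ty":3.9,"tz":8.5,"twist":0},{"fingers":0.9,"tx":23.6,"ty":5.4,"tz":9.4,"twist":0},{"fingers":0.9,"tx":30,"ty":6.9,"tz":9.3,"twist":0}]'
```

```text
time_s: 25.7
tcp_pos: [0.568, -0.1769, 0.1195]
ee_rot: [0.628, 0.778, -0.002, -0.002]
force: [-3.9, -4.0, -1.3]
gripper_width: 0.195
grasp_force: 40.0
time_s: 26.2
tcp_pos: [0.6001, -0.1698, 0.1315]
ee_rot: [0.628, 0.778, -0.001, 0.001]
force: [-3.5, -2.8, 4.7]
gripper_width: 0.193
grasp_force: 40.5
```

```bash
python3 -m crank '[{"fingers":0.9,"tx":6.4,"ty":1.4,"tz":-1.2,"twist":0},{"fingers":0.9,"tx":12.4,"ty":2.8,"tz":-3.3,"twist":0},{"fingers":0.9,"tx":18.1,"ty":4.1,"tz":-6.5,"twist":0},{"fingers":0.9,"tx":23.2,"ty":5.3,"tz":-10.4,"twist":0},{"fingers":0.9,"tx":27.6,"ty":6.3,"tz":-15.2,"twist":0}]'
python3 -m crank '[{"fingers":0.9,"tx":3.7,"ty":0.8,"tz":-5.4,"twist":0},{"fingers":0.9,"tx":6.5,"ty":1.4,"tz":-11.4,"twist":0},{"fingers":0.9,"tx":8.4,"ty":1.9,"tz":-17.7,"twist":0},{"fingers":0.9,"tx":9.2,"ty":2.1,"tz":-24.2,"twist":0},{"fingers":0.9,"tx":9.1,"ty":2,"tz":-30.8,"twist":0}]'
python3 -m crank '[{"fingers":0.9,"tx":0,"ty":0,"tz":0,"twist":0},{"fingers":0.9,"tx":0,"ty":0,"tz":0,"twist":0},{"fingers":0.9,"tx":0,"ty":0,"tz":0,"twist":0},{"fingers":0.9,"tx":0,"ty":0,"tz":0,"twist":0},{"fingers":0.9,"tx":0,"ty":0,"tz":0,"twist":0}]'
```

```text
time_s: 26.7
tcp_pos: [0.6297, -0.1631, 0.115]
ee_rot: [0.628, 0.778, 0.001, 0.002]
force: [1.3, -2.1, 3.6]
gripper_width: 0.189
grasp_force: 40.5
time_s: 27.2
tcp_pos: [0.6373, -0.1614, 0.0821]
ee_rot: [0.628, 0.778, -0.0, 0.001]
force: [1.1, -5.0, 3.9]
gripper_width: 0.195
grasp_force: 40.4
time_s: 27.7
tcp_pos: [0.6369, -0.1615, 0.0807]
ee_rot: [0.628, 0.778, -0.0, -0.0]
force: [5.0, -4.2, -1.9]
gripper_width: 0.193
grasp_force: 40.0
```

```bash
python3 -m crank '[{"fingers":0.5,"tx":0,"ty":0,"tz":0,"twist":0},{"fingers":0.4,"tx":0,"ty":0,"tz":0,"twist":0},{"fingers":0.4,"tx":0,"ty":0,"tz":0,"twist":0},{"fingers":0.4,"tx":0,"ty":0,"tz":0,"twist":0},{"fingers":0.4,"tx":0,"ty":0,"tz":0,"twist":0}]'
python3 -m crank '[{"fingers":0.4,"tx":0,"ty":0,"tz":10,"twist":0},{"fingers":0.4,"tx":0,"ty":0,"tz":30,"twist":0},{"fingers":0.4,"tx":0,"ty":0,"tz":60,"twist":0},{"fingers":0.4,"tx":0,"ty":-20,"tz":100,"twist":0},{"fingers":0.4,"tx":0,"ty":-20,"tz":130,"twist":0}]'
python3 - <<'E'
from h import *
N=["jaw_face","housing_mid","dish","hub","grip_mid","fixed_face"]
p=capture("wrist"); save(p,"w8.png"); spots(p,N)
for c in ("scene","top"):
    p=capture(c); print(c); spots(p,N)
E
```

```text
time_s: 28.2
tcp_pos: [0.6364, -0.1605, 0.0826]
ee_rot: [0.628, 0.778, -0.0, -0.001]
force: [0.1, -0.1, -0.7]
gripper_width: 0.597
grasp_force: 0.0
time_s: 28.7
tcp_pos: [0.637, -0.1829, 0.2163]
ee_rot: [0.628, 0.778, -0.0, 0.002]
force: [0.8, 0.2, 1.1]
gripper_width: 0.602
grasp_force: 0.0
dish 0.8 [ 0.5786 -0.1021  0.1446]
dish 0.21 [ 5.63e-01 -1.90e-02 -3.00e-04]
hub 0.26 [ 0.6947 -0.2552  0.0022]
grip_mid 0.56 [ 0.6312 -0.1517  0.0941]
scene
jaw_face 0.7 [ 0.5644 -0.0214 -0.0043]
jaw_face 0.55 [ 0.5637 -0.0106  0.0824]
housing_mid 0.84 [0.5408 0.0137 0.0836]
hub 0.56 [ 0.5927 -0.1622  0.0996]
grip_mid 0.48 [ 0.6405 -0.1493  0.0911]
fixed_face 0.75 [0.5478 0.0494 0.0853]
top
jaw_face 0.92 [ 0.5628 -0.0129  0.0888]
housing_mid 0.87 [0.5478 0.0145 0.083 ]
housing_mid 0.27 [0.5032 0.3589 0.0041]
dish 0.9 [ 0.584  -0.1003  0.1433]
hub 0.85 [ 0.5962 -0.1629  0.1011]
hub 0.36 [0.7511 0.157  0.0029]
grip_mid 0.71 [ 0.6312 -0.1501  0.0925]
grip_mid 0.68 [ 0.5647 -0.0145  0.0899]
fixed_face 0.32 [ 0.5969 -0.1572  0.0999]
```

View pics/w8.png

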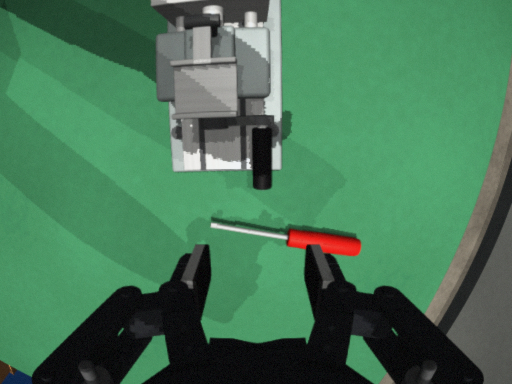

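The grip now sits on the +x side at (262,158), at z≈0.093 (it was ≈0.105 on the −x side). That is about 180–183° of turn. The housing has moved ~3 mm into the facing, the lever is up, and the robot is clear.

```bash
python3 -c "
from station import ticket
print(ticket.hand_in())"
```

```text
the job is handed in; nothing more can be done
None
```

I handed the job in: the housing sits square and snug against the fixed jaw, the lever is back up with the carriage locked, the crank was turned about half a turn clockwise (roughly 182° by the cameras), and the gripper is clear of everything, with about 29 s of the 64 s used.

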